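# Shut up the seed box

### The arm

A 7-joint arm with a two-finger parallel gripper is mounted at the origin on the work surface. World frame = base frame: x ahead of the robot, y to its left, z up, the work surface at z = 0. Lengths are in m, angles in rad, forces in N, time in s.
With the tool pointing down it reaches from about 0.35 to 0.9 m from the base axis. Payload 8.1 kg.
Tool frame: the origin (TCP) lies between the finger pads; the fingertips stand ahead of it and the grasp point (between the pads) is the TCP (arm.nose_length is the z of the fingertips in the tool frame, in m); z points along the fingers, y is the line along which they close (so a half turn about z gives the same grasp; the last joint's range is limited). The gripper opens to 92 mm and grips with 3 to 60 N. Pads are 19 mm wide; open, the fingers measure 130 mm over their backs; the gripper's body (75 mm by 190 mm) begins 47 mm behind the grasp point.
Start: joints at [-1.423, 0.434, 0.025, 1.573, -0.012, 1.134, -0.075], TCP at [0.155, 0.605, 0.246] pointing down, gripper open.
Joint ranges: [-2.62, 2.62], [-0.44, 2.09], [-1.27, 1.32], [0.08, 2.57], [-1.32, 4.46], [0.12, 2], [-2.74, 2.74]. Speed limits (rad/s): [2.22, 2.22, 3.01, 3.01, 3.14, 3.14, 3.14].

### API

Orientations are given as a rotation vector (axis times angle).
In Python, from cell import sensors, optics, arm gives the robot as it stands.
- The arm moves only by the tool arm_command, never from a script. Its argument "deltas" is one flat list of numbers, 7 for each row, row after row: the turn, a rotation vector about the world's x, y, z as a fraction of full scale, then the shift along the world's x, y, z as a fraction of full scale, then the finger opening in mm, from 0 to 91.8. In form: [wx, wy, wz, dx, dy, dz, fingers, wx, wy, wz, dx, dy, dz, fingers, ...]. A call has 1 to 20 rows; each row is the pose to reach, as a shift and turn from the pose commanded when the call began; what a row does not reach only later rows make up. Full scale, the value 1, is 1 m for a shift and 90 degrees for a turn. A row lasts 1/10 s, in which the tool goes at most 50 mm and 8.59 degrees, less where a joint would pass 70% of its speed; a pose out of reach is approached as far as the arm can. A call with a number of a shift or a turn outside -1 to 1 is refused whole. A call with a gripper value outside its range is refused whole. The fingers move at their own pace and stop on an object; "force" is the grip in N (left out, the last holds). Time passes only in rows, so rows that repeat a pose let the fingers close. It gives the time, the measured TCP pose, the force, the opening and the grip force at its end, in the units of the state.
- sensors.observe(): the state, without advancing time (a new reading comes with each control period).
- optics.get_image(name): name is "side" or "top" or "wrist"; returns the picture (384x512x3 uint8, blue, green, red); there is no depth.
- optics.calibration(name): a dict with "camera_matrix" (3x3 intrinsics, pixels), "D" ([k1, k2, p1, p2, k3] as OpenCV has them; the pictures are not rectified), "rvec" (rotation vector, rad) and "tvec" (3), from world to camera coordinates, as OpenCV has them. Camera axes: x right, y down, z forward; pixel columns grow to the right and rows downward; lengths in m; the calibration is good to about 2 mm. A picture is of the moment at which its call begins: read the wrist's pose just before it. calibration takes no time and is no camera call; for the wrist camera it gives the pose at the moment of the call.
- arm.sign_off(): hands the job in; it is judged then, once.
The state is a dict: "clock": time; "joints": joint angles; "dq": joint speeds; "joint_efforts": joint torques, N m; "position": TCP position; "ee_rot": TCP orientation; "force": force on the tool from outside, world axes, zero at the start; "ft_torque": the same for the moment, N m; "width": opening from 0.0 (shut) to 1.0 (fully open); "gripper_force": force on a finger pad.
Only numpy, scipy, OpenCV 4.12 (cv2) and the standard library are available. Lean on these libraries where they do the work, as an engineer would, in place of code of your own. Each camera call takes 0.05 s, during which the arm holds its last target. There are 200 camera calls.

### The job

Potting is over for today: with your fingertips, push both open drawers of the wooden seed box fully home and push its green lid down until it lies flat shut, in whichever order you like. Push gently, without slamming anything or shoving the box along the table. Grasp and lift nothing, and leave the pots, tools and other things where they stand.

Things in the scene. Friction and masses are not known exactly. Their poses are not given: they have to be found in the camera images.
- seedbox: Wooden seed box standing loose on the table, 200 deep (x) by 340 wide (y) by 93 mm high, 5 kg. Origin: centre of its underside. Its x points from the drawer front to the back (front looks along -x, to the robot), y to its left, z up. Right half (y < 0) of the top is fixed, left half is a lid. Two drawers side by side, at y = +85 and -85 mm; when home their knobs end 140 mm before the origin.
- drawer_left (a joint): Opening of the left drawer (box y = +85 mm) in m: 0 fully home, grows as it slides out along the box's -x, up to 0.10. Pushing it takes 1 to 2 N, it stays where left and has a firm stop at 0. Front board 162 wide, from 6 to 56 mm above the table.
- drawer_right (a joint): The same for the right drawer (box y = -85 mm).
- knob_left (a point): Centre of the flat outer face of the left drawer's round brass knob, 26 mm across, 40 mm above the table; the face looks along the box's -x and stands 28 mm before the drawer front. It moves with the drawer. The knob is a good place to push.
- knob_right (a point): The same for the right drawer's knob.
- lid (a joint): Angle of the green lid in rad: 0 flat shut, grows as it opens upwards to the left, up to 1.6 (about upright). Board 200 (box x) by 168 by 8 mm, hinged along the box's left side; its free edge lies over the middle of the box when shut. Stiff hinge: it stays at any angle; pushing it shut takes 1 to 4 N at 120 mm from the hinge. Firm stop at 0.
- lid_hinge (a point): Middle of the lid's hinge line, on the box at x = 0, y = +170, 85 mm above the box's underside. The lid's outer (green upper) face lies 8 mm outside the plane through this line, so it is 93 mm above the table when shut.
- lid_edge (a point): Middle of the lid's free edge, on its outer face, 168 mm from the hinge line; it moves with the lid.
- succulent: Bystander: terracotta pot with a small green succulent, 60 mm wide, 80 high, standing on the right half of the box's top towards the back. Origin under its centre.
- trowel: Bystander: hand trowel with red handle lying on the table to the right of the box, 270 long, 60 wide, 27 mm high; origin at its middle on the table, its x along the blade.
- potstack: Bystander: stack of black plastic nursery pots to the left of the box, 82 mm wide, 102 high. Origin under its centre.
- sprayer: Bystander: green spray bottle, 68 mm wide, 167 high, on the left. Origin under its centre.
- mug: Bystander: blue mug, 76 mm wide plus handle, 90 high, standing left or right nearer the robot. Origin under its centre.
- labeltin: Bystander: steel tin of plant labels, 64 mm wide, 130 high with the labels, standing left or right nearer the robot. Origin under its centre.

How it is judged:
At the end, for the whole second after the job is handed in: Both drawers are within 4 mm of fully home, the lid is within 0.05 rad of flat shut, the box has moved less than 25 mm, and every bystander stands less than 25 mm from where it started (the succulent, which rides on the box, 40 mm and upright within 0.2 rad) (value of joint each of drawer_left, drawer_right below 0.004 m and value of joint lid below 0.05 rad and distance of each of seedbox, trowel, potstack, sprayer, mug, labeltin from where it was at the start of the episode below 0.025 m and linear speed of seedbox below 0.02 m/s and distance of succulent from where it was at the start of the episode below 0.04 m and angle between succulent's own z axis and vertical below 0.2 rad); the robot touches nothing.
It fails at once if the lid is slammed (closing faster than 3 rad/s) or forced open wider than 1.55 rad (velocity of joint lid below -3 rad/s or value of joint lid above 1.55 rad).
It fails at once if a drawer is slammed (faster than 0.6 m/s) or pulled out further than 90 mm (velocity of joint any of drawer_left, drawer_right below -0.6 m/s or value of joint any of drawer_left, drawer_right above 0.09 m).
It fails at once if the seed box is lifted more than 12 mm, tipped by 0.1 rad or shoved more than 40 mm (height (world z) of seedbox above 0.012 m or angle between seedbox's own z axis and vertical above 0.1 rad or distance of seedbox from where it was at the start of the episode above 0.04 m).
It fails at once if a bystander is lifted off its place by more than 20 mm or moved by more than 60 mm (height (world z) of succulent above 0.113 m or height (world z) of any of trowel, potstack, sprayer, mug, labeltin above 0.02 m or distance of any of succulent, trowel, potstack, sprayer, mug, labeltin from where it was at the start of the episode above 0.06 m).
It also fails if it takes over 59 s, if anything falls off the work surface, if the arm or the gripper's body presses on something with over 40 N, if the wrist force passes 120 N, or if a joint passes its speed limit or range.

## Working session

There is one attempt and no reset: what is moved stays moved. The work goes in short steps, Python scripts to look and compute and a tool call to move; the robot and the scene stay as the last step left them, time stands still between calls to the robot, and variables do not carry over. Pictures are saved under pics/ and viewed, at most 10 in all, crops included, and the job is handed in when it is done.

Besides the shell and the picture viewer there is one more tool, called after "Request:" by a JSON object that holds its "method" and its "body", one argument or row to a line. arm_command: Moves the arm, as the interface text tells. Its arguments: {"type":"object","properties":{"deltas":{"type":"array","items":{"type":"number"}},"force":{"type":"number"}},"required":["deltas"]}

```bash
mkdir -p pics
cat > h.py <<'E'
import numpy as np, cv2
from cell import sensors, optics, arm
def ray(c,px):
    k=optics.calibration(c) if isinstance(c,str) else c
    R=cv2.Rodrigues(np.array(k["rvec"],float))[0]; t=np.array(k["tvec"],float).ravel()
    u=cv2.undistortPoints(np.array(px,float).reshape(-1,1,2),np.array(k["camera_matrix"],float),np.array(k["D"],float)).reshape(-1,2)
    d=np.c_[u,np.ones(len(u))]@R
    return -R.T@t,d
def onz(c,px,z):
    o,d=ray(c,px); return o+d*((z-o[2])/d[:,2])[:,None]
def proj(c,P):
    k=optics.calibration(c)
    return cv2.projectPoints(np.array(P,float).reshape(-1,3),np.array(k["rvec"],float),np.array(k["tvec"],float),np.array(k["camera_matrix"],float),np.array(k["D"],float))[0].reshape(-1,2)
E
python3 - <<'E'
from h import *
for n in("top","side"):
    im=optics.get_image(n); cv2.imwrite(f"pics/{n}0.png",im)
s=sensors.observe();print(s["clock"],s["position"],s["ee_rot"],s["force"],arm.nose_length)
for n in("top","side"): print(n,ray(n,[[256,192]]))
E
```

```text
0.1 [0.15504545 0.60503349 0.2450347 ] [-3.93023705e-01 -3.11686414e+00  2.19272957e-03] [-0.44270015  0.11682685  0.69413875] 0.019
top (array([ 0.41477547, -0.00390191,  1.5557821 ]), array([[ 0.08306391,  0.00819491, -0.9965979 ]]))
side (array([-0.01324014, -0.55438169,  1.00595199]), array([[ 0.45943538,  0.45187092, -0.7647354 ]]))
```

View pics/top0.png

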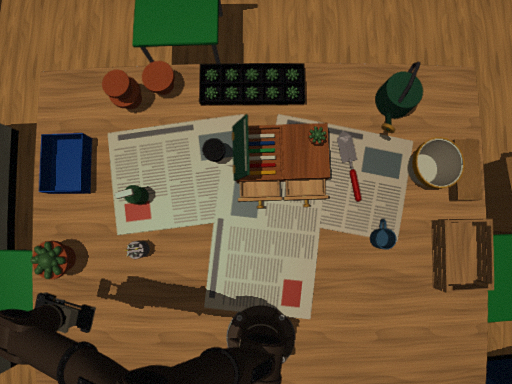

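View pics/side0.png

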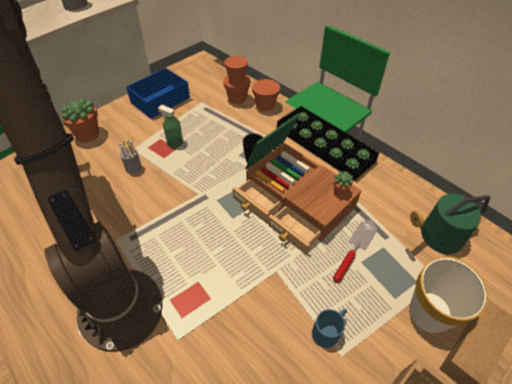

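The top view shows the box at about px (247–330, 122–180). The lid stands nearly upright at its left edge (x≈240), and the knobs are near (262,205) and (307,205). The potstack is close left of the lid, at (215,150). I'll zoom in on both views.

Run:
```python
import cv2
a=cv2.imread("pics/top0.png")[108:218,222:342]; b=cv2.imread("pics/side0.png")[110:255,225:370]
cv2.imwrite("pics/topz.png",cv2.resize(a,None,fx=5,fy=5,interpolation=cv2.INTER_CUBIC))
cv2.imwrite("pics/sidez.png",cv2.resize(b,None,fx=4,fy=4,interpolation=cv2.INTER_CUBIC))
```

```text
(no output)
```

View pics/topz.png

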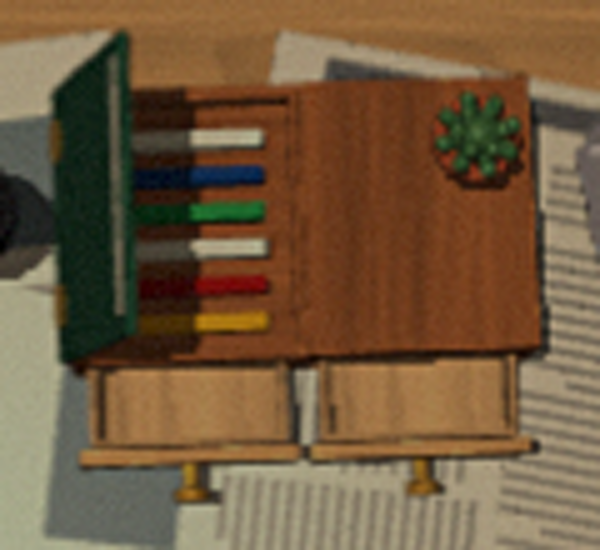

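View pics/sidez.png

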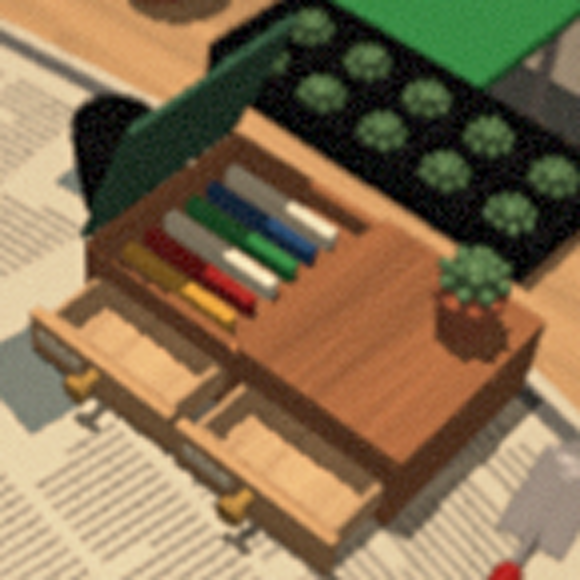

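The zooms show:
- **Right top:** corners at zoom px (525,75) and (540,348).
- **Lid:** free edge from (125,35) to (133,335), hinge side from (53,95) to (63,360).
- **Knob faces:** (191,497) and (424,490).

The lid leans inward.

Run:
```python
from h import *
T=lambda p:np.array(p,float)/5-.4+[222,108]
S=lambda p:np.array(p,float)/4-.375+[225,110]
c=onz("top",T([[525,75],[540,348],[300,357]]),.093); print("corners",c)
k=onz("top",T([[191,499],[424,492]]),.040); print("knobs top",k)
print("knobs side",onz("side",S([[78,386],[232,510]]),.040))
print("side corner FR,BR",onz("side",S([[393,463],[543,325]]),.093))
ey=k[0]-k[1]; yk=np.arctan2(-ey[0],ey[1]); v=c[0]-c[1]; print("yaw",yk,np.arctan2(v[1],v[0]))
yaw=(np.arctan2(v[1],v[0])+yk)/2
X=np.array([np.cos(yaw),np.sin(yaw),0]);Y=np.array([-X[1],X[0],0])
o=(c[0]-100*0-0)*0
org=((c[0]-.1*X+.17*Y)+(c[1]+.1*X+.17*Y))/2; org[2]=0; print("org",org,yaw)
for q in k: print("knob box",(q-org)@X,(q-org)@Y)
# lid: outer face edge: triangulate top ray with planes x=±.1
for name,px,xx in(("back",T([[125,35]]),.1),("front",T([[131,335]]),-.1)):
    o,d=ray("top",px); t=((org+xx*X-o)@X)/(d@X)
    P=(o+d*t[:,None])[0]; print(name,(P-org)@Y,P[2],P)
for name,px,xx in(("back",S([[300,15]]),.1),("front",S([[130,133]]),-.1)):
    o,d=ray("side",px); n=X; t=((org+xx*X-o)@n)/(d@n)
    P=(o+d*t[:,None])[0]; print("side",name,(P-org)@Y,P[2],P)
im=optics.get_image("top")
for n,p in(("pot",[[215,150]]),("spray",[[137,195]]),("mug",[[383,236]]),("tin",[[136,250]])): print(n,onz("top",p,.09))
```

```text
corners [[ 0.78719339 -0.25072333  0.093     ]
 [ 0.587208   -0.25594178  0.093     ]
 [ 0.58227383 -0.08359774  0.093     ]]
knobs top [[ 0.48420402 -0.00484654  0.04      ]
 [ 0.48748679 -0.17647328  0.04      ]]
knobs side [[ 4.95604741e-01  1.93080315e-04  4.00000000e-02]
 [ 4.97405368e-01 -1.72189797e-01  4.00000000e-02]]
side corner FR,BR [[ 0.58784178 -0.25008275  0.093     ]
 [ 0.78554805 -0.25081351  0.093     ]]
yaw 0.019125034492102705 0.02608823440328989
org [ 0.68335789 -0.08337599  0.        ] 0.022606634447696297
knob box -0.1973278499818071 0.08301120515956857
knob box -0.1979254937398563 -0.08864589240554063
back 0.11664683594565872 0.23119538543291052 [0.78069557 0.03550151 0.23119539]
front 0.11835646607290613 0.2403396665165518 [0.58070803 0.03268976 0.24033967]
side back 0.1125444853847063 0.253146446081971 [0.78078831 0.03140021 0.25314645]
side front 0.11458646055221852 0.24948476038647593 [0.58079325 0.02892072 0.24948476]
pot [[0.6903108  0.15443035 0.09      ]]
spray [[0.53064144 0.4376495  0.09      ]]
mug [[ 0.37391418 -0.44583403  0.09      ]]
tin [[0.33315934 0.44006863 0.09      ]]
```

Box origin is about (0.684, -0.083) with yaw 0.022. The drawers are about 55 mm open and the lid is at about 1.2 rad. I'll do the lid first: close the fingers and go to the left of the lid, above the potstack.

Request:
{"method": "arm_command", "body": {
  "deltas": [0,0,0.05,0.03,-0.03,0.03,0,0,0,0.174,0.515,-0.485,0.035,0,0,0,0.174,0.515,-0.485,0.035,0,0,0,0.174,0.515,-0.485,0.035,0,0,0,0.174,0.515,-0.485,0.035,0,0,0,0.174,0.515,-0.485,0.035,0,0,0,0.174,0.515,-0.485,0.035,0,0,0,0.174,0.515,-0.485,0.035,0,0,0,0.174,0.515,-0.485,0.035,0,0,0,0.174,0.515,-0.485,0.035,0,0,0,0.174,0.515,-0.485,0.035,0,0,0,0.174,0.515,-0.485,0.035,0,0,0,0.174,0.515,-0.485,0.035,0,0,0,0.174,0.515,-0.485,0.035,0,0,0,0.174,0.515,-0.485,0.035,0,0,0,0.174,0.515,-0.485,0.035,0,0,0,0.174,0.515,-0.485,0.035,0,0,0,0.174,0.515,-0.485,0.035,0,0,0,0.174,0.515,-0.485,0.035,0,0,0,0.174,0.515,-0.485,0.035,0]
}}

```text
clock: 2.15
position: [0.6696, 0.1217, 0.281]
ee_rot: [-0.038, 3.141, 0.001]
force: [0.0, -0.7, 0.3]
width: 0.01
gripper_force: 0.0
```

Run:
```python
from h import *
s=sensors.observe(); R=cv2.Rodrigues(np.array(s["ee_rot"]))[0]
print(s["clock"],s["position"],R.round(3),s["width"],s["force"],s["joints"])
r=.125
for th in np.linspace(1.3,0,14): print(round(th,2),(.087-r*np.cos(th)+.008*np.sin(th)+.019-s["position"][1]).round(3),(.085+r*np.sin(th)+.008*np.cos(th)+.019-s["position"][2]).round(3))
a,b=optics.get_image("top"),optics.get_image("side")
cv2.imwrite("pics/1.png",np.hstack([a[80:240,180:380],b[60:220,150:350]]).repeat(2,0).repeat(2,1))
```

```text
2.15 [0.66959798 0.12167709 0.28103706] [[-1.    -0.024  0.   ]
 [-0.024  1.     0.001]
 [-0.     0.001 -1.   ]] 0.010203427925514274 [ 0.04185764 -0.70425548  0.31523   ] [-0.39329741  0.50713569  0.21944972  1.38166131 -0.11164737  1.26459396
  1.42797974]
1.3 -0.041 -0.054
1.2 -0.054 -0.058
1.1 -0.065 -0.062
1.0 -0.076 -0.068
0.9 -0.087 -0.074
0.8 -0.097 -0.082
0.7 -0.106 -0.09
0.6 -0.114 -0.1
0.5 -0.122 -0.11
0.4 -0.128 -0.121
0.3 -0.133 -0.132
0.2 -0.137 -0.144
0.1 -0.139 -0.157
0.0 -0.141 -0.169
```

View pics/1.png

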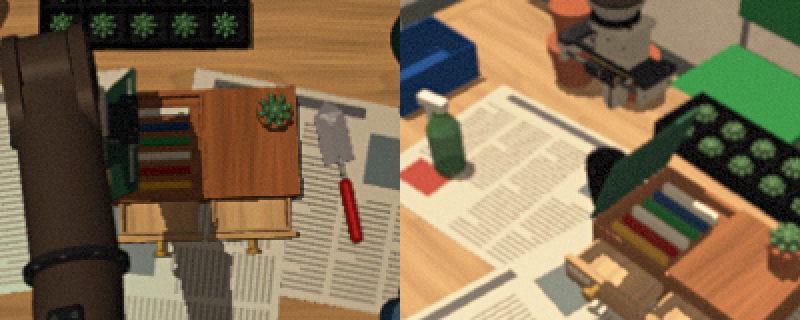

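The gripper is clear to the left of the lid and above it. Nothing has been touched. Now I'll descend and follow the lid's arc down.

Request:
{"method": "arm_command", "body": {
  "deltas": [0,0,0,0,0,-0.025,0,0,0,0,0,-0.01,-0.052,0,0,0,0,0,-0.025,-0.052,0,0,0,0,0,-0.035,-0.053,0,0,0,0,0,-0.042,-0.054,0,0,0,0,0,-0.048,-0.056,0,0,0,0,0,-0.054,-0.058,0,0,0,0,0,-0.06,-0.06,0,0,0,0,0,-0.065,-0.062,0,0,0,0,0,-0.071,-0.065,0,0,0,0,0,-0.076,-0.068,0,0,0,0,0,-0.082,-0.071,0,0,0,0,0,-0.087,-0.074,0,0,0,0,0,-0.092,-0.078,0,0,0,0,0,-0.097,-0.082,0,0,0,0,0,-0.101,-0.086,0,0,0,0,0,-0.106,-0.09,0,0,0,0,0,-0.11,-0.095,0,0,0,0,0,-0.114,-0.1,0,0,0,0,0,-0.114,-0.1,0]
}}

```text
clock: 4.25
position: [0.6696, 0.0055, 0.1797]
ee_rot: [0.034, -3.14, 0.001]
force: [-0.7, -0.5, -0.2]
width: 0.008
gripper_force: 0.0
```

Run:
```python
from h import *
a,b=optics.get_image("top"),optics.get_image("side")
cv2.imwrite("pics/2.png",np.hstack([a[80:240,180:380],b[60:220,150:350]]).repeat(2,0).repeat(2,1))
print(sensors.observe()["force"])
```

```text
[-0.10922171  0.39053112 -0.29455295]
```

View pics/2.png

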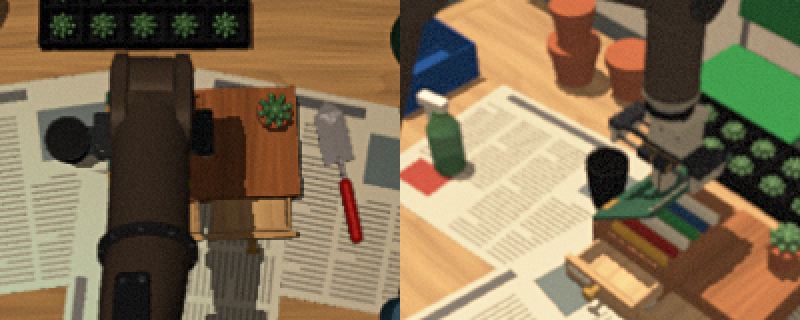

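The lid is following and is now about 0.6 rad open. I'll continue to shut.

Request:
{"method": "arm_command", "body": {
  "deltas": [0,0,0,0,-0.004,-0.005,0,0,0,0,0,-0.008,-0.01,0,0,0,0,0,-0.011,-0.015,0,0,0,0,0,-0.014,-0.021,0,0,0,0,0,-0.017,-0.027,0,0,0,0,0,-0.019,-0.032,0,0,0,0,0,-0.021,-0.038,0,0,0,0,0,-0.023,-0.044,0,0,0,0,0,-0.024,-0.05,0,0,0,0,0,-0.025,-0.055,0,0,0,0,0,-0.026,-0.06,0,0,0,0,0,-0.027,-0.064,0,0,0,0,0,-0.027,-0.067,0,0,0,0,0,-0.027,-0.069,0,0,0,0,0,-0.027,-0.07,0,0,0,0,0,-0.027,-0.07,0]
}}

```text
clock: 5.95
position: [0.67, -0.0205, 0.1122]
ee_rot: [-0.035, 3.141, 0.001]
force: [-5.0, 1.0, 13.9]
width: 0.004
gripper_force: 7.2
```

Lid is flat: tip at z=0.093 with a firm stop of 14 N. Next I lift, back off and go down in front of the left knob.

Request:
{"method": "arm_command", "body": {
  "deltas": [0,0,0,0,0,0.03,0,0,0,0,0,0,0.07,0,0,0,0,-0.04,0.003,0.08,0,0,0,0,-0.08,0.006,0.08,0,0,0,0,-0.12,0.01,0.08,0,0,0,0,-0.16,0.014,0.08,0,0,0,0,-0.2,0.016,0.08,0,0,0,0,-0.225,0.016,0.08,0,0,0,0,-0.225,0.016,0.08,0,0,0,0,-0.225,0.016,0.04,0,0,0,0,-0.225,0.016,0,0,0,0,0,-0.225,0.016,-0.03,0,0,0,0,-0.225,0.016,-0.05,0,0,0,0,-0.225,0.016,-0.062,0,0,0,0,-0.225,0.016,-0.062,0]
}}

```text
clock: 7.45
position: [0.4449, -0.0046, 0.0473]
ee_rot: [0.035, -3.139, 0.001]
force: [-0.2, 0.3, 0.0]
width: 0.003
gripper_force: 0.0
```

Run:
```python
from h import *
s=sensors.observe();print(s["clock"],s["position"],s["force"])
a,b=optics.get_image("top"),optics.get_image("side")
cv2.imwrite("pics/3.png",np.hstack([a[100:240,200:360].repeat(2,0).repeat(2,1),b[110:250,200:360].repeat(2,0).repeat(2,1)]))
```

```text
7.45 [ 0.44487581 -0.00456158  0.04728315] [-0.1955973   0.26760118  0.02220729]
```

View pics/3.png

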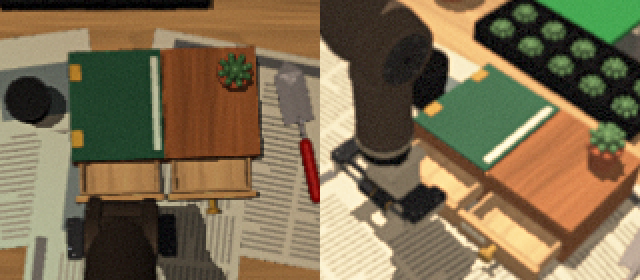

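The lid lies flat. The finger stands in front of the left knob, so now I push the drawer along +x.

Request:
{"method": "arm_command", "body": {
  "deltas": [0,0,0,0.01,0,0,0,0,0,0,0.018,0,0,0,0,0,0,0.024,0,0,0,0,0,0,0.029,0,0,0,0,0,0,0.034,0,0,0,0,0,0,0.039,0.001,0,0,0,0,0,0.044,0.001,0,0,0,0,0,0.049,0.001,0,0,0,0,0,0.054,0.001,0,0,0,0,0,0.059,0.001,0,0,0,0,0,0.064,0.001,0,0,0,0,0,0.069,0.001,0,0,0,0,0,0.074,0.001,0,0,0,0,0,0.078,0.001,0,0,0,0,0,0.081,0.001,0,0,0,0,0,0.083,0.001,0,0,0,0,0,0.083,0.001,0,0]
}}

```text
clock: 9.25
position: [0.5286, -0.0037, 0.0488]
ee_rot: [-0.035, 3.141, -0.0]
force: [-0.5, -0.1, 0.1]
width: 0.007
gripper_force: 0.0
```

Request:
{"method": "arm_command", "body": {
  "deltas": [0,0,0,0.001,0,0,0,0,0,0,0.002,0,0,0,0,0,0,0.003,0,0,0,0,0,0,0.004,0,0,0,0,0,0,0.004,0,0,0]
}}

```text
clock: 9.75
position: [0.5323, -0.0036, 0.0488]
ee_rot: [-0.035, 3.141, -0.0]
force: [-0.2, -0.2, 0.1]
width: 0.005
gripper_force: 0.2
```

Request:
{"method": "arm_command", "body": {
  "deltas": [0,0,0,0.001,0,0,0,0,0,0,0.002,0,0,0,0,0,0,0.003,0,0,0]
}}

```text
clock: 10.05
position: [0.5333, -0.0036, 0.0484]
ee_rot: [0.035, -3.138, -0.0]
force: [-9.8, 0.2, 6.9]
width: 0.01
gripper_force: 4.6
```

Hit the stop (9.8 N), so the left drawer is home. Back off and go across to the right knob.

Request:
{"method": "arm_command", "body": {
  "deltas": [0,0,0,-0.02,0,0,0,0,0,0,-0.05,0,0,0,0,0,0,-0.085,0,0,0,0,0,0,-0.088,-0.02,0,0,0,0,0,-0.088,-0.06,0,0,0,0,0,-0.088,-0.1,0,0,0,0,0,-0.088,-0.14,0,0,0,0,0,-0.088,-0.17,0,0,0,0,0,-0.088,-0.17,0,0,0,0,0,-0.088,-0.17,0,0]
}}

```text
clock: 11.05
position: [0.4474, -0.1742, 0.0488]
ee_rot: [-0.032, 3.141, -0.0]
force: [0.1, 0.6, 0.1]
width: 0.005
gripper_force: 0.0
```

Request:
{"method": "arm_command", "body": {
  "deltas": [0,0,0,0.01,0,0,0,0,0,0,0.018,0,0,0,0,0,0,0.024,0,0,0,0,0,0,0.029,0,0,0,0,0,0,0.034,0,0,0,0,0,0,0.039,0.001,0,0,0,0,0,0.044,0.001,0,0,0,0,0,0.049,0.001,0,0,0,0,0,0.054,0.001,0,0,0,0,0,0.059,0.001,0,0,0,0,0,0.064,0.001,0,0,0,0,0,0.069,0.001,0,0,0,0,0,0.074,0.001,0,0,0,0,0,0.078,0.001,0,0,0,0,0,0.081,0.001,0,0,0,0,0,0.085,0.001,0,0,0,0,0,0.085,0.001,0,0]
}}

```text
clock: 12.75
position: [0.533, -0.1727, 0.0489]
ee_rot: [-0.036, 3.14, -0.0]
force: [-0.1, -0.7, -0.9]
width: 0.001
gripper_force: 0.0
```

Request:
{"method": "arm_command", "body": {
  "deltas": [0,0,0,0.001,0,0,0,0,0,0,0.002,0,0,0,0,0,0,0.003,0,0,0,0,0,0,0.004,0,0,0,0,0,0,0.005,0,0,0]
}}

```text
clock: 13.25
position: [0.5372, -0.1727, 0.0488]
ee_rot: [-0.035, 3.141, -0.0]
force: [-1.6, -0.5, 1.4]
width: 0.005
gripper_force: 0.6
```

Request:
{"method": "arm_command", "body": {
  "deltas": [0,0,0,0.001,0,0,0,0,0,0,0.002,0,0,0]
}}

```text
clock: 13.45
position: [0.5374, -0.1726, 0.0485]
ee_rot: [0.034, -3.138, -0.001]
force: [-9.2, 0.1, 7.8]
width: 0.001
gripper_force: 4.6
```

Stop reached here too. Back off, lift away and check.

Request:
{"method": "arm_command", "body": {
  "deltas": [0,0,0,-0.02,0,0,0,0,0,0,-0.06,0,0,0,0,0,0,-0.1,0,0.02,0,0,0,0,-0.13,0,0.07,0,0,0,0,-0.13,0.03,0.12,0,0,0,0,-0.13,0.08,0.17,0,0,0,0,-0.13,0.12,0.2,0,0,0,0,-0.13,0.16,0.2,0,0,0,0,-0.13,0.2,0.2,0,0,0,0,-0.13,0.24,0.2,0,0,0,0,-0.13,0.28,0.2,0,0,0,0,-0.13,0.32,0.2,0,0,0,0,-0.13,0.36,0.2,0,0,0,0,-0.13,0.38,0.2,0,0,0,0,-0.13,0.38,0.2,0,0,0,0,-0.13,0.38,0.2,0]
}}

```text
clock: 15.05
position: [0.4092, 0.2074, 0.2486]
ee_rot: [0.037, -3.141, 0.0]
force: [0.7, -0.8, -0.8]
width: 0.007
gripper_force: 0.0
```

Run:
```python
from h import *
s=sensors.observe();print(s["clock"],s["position"],s["force"])
a,b=optics.get_image("top"),optics.get_image("side")
cv2.imwrite("pics/4.png",np.hstack([a[105:225,200:325].repeat(3,0).repeat(3,1),b[110:230,230:370].repeat(3,0).repeat(3,1)]))
```

```text
15.05 [0.40916412 0.20739203 0.24864391] [ 0.69496362 -0.75590503 -0.76128903]
```

View pics/4.png

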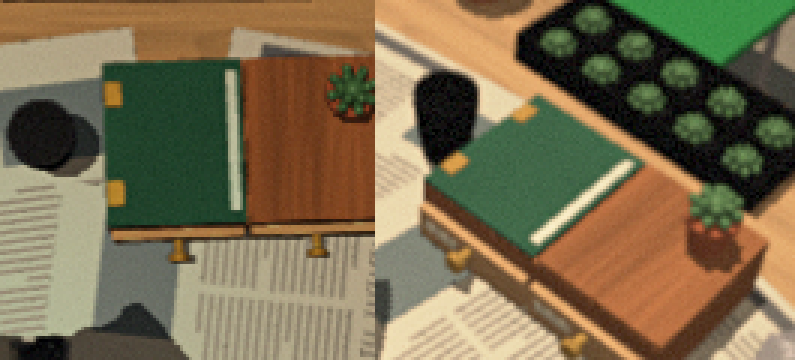

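Both drawer fronts sit flush against the box (knobs at (180,255) and (318,250) in the crop) and the lid is flat. The succulent and potstack haven't moved.

```bash
python3 -c "
from cell import arm
print(arm.sign_off())"
```

```text
the job is handed in; nothing more can be done
None
```

Both drawers are pushed home to their stops and the lid lies flat shut; the last pictures show the box, succulent and potstack in place, and I handed the job in at about 15 s, with no verdict returned.

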